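Take one box out of a packed rack and close the row with the notched stop

ROBOT

A 7-joint arm with a two-finger parallel gripper is mounted at the origin on the work surface. World frame = base frame: x ahead of the robot, y to its left, z up, the work surface at z = 0. Lengths are in mm, angles in rad, forces in N, time in s.
With the tool pointing down it reaches from about 400 to 850 mm from the base axis. Payload 10.4 kg.
Tool frame: the origin (TCP) lies at the very end of the fingers, on their centre line; the grasp point (between the pads) lies 19 mm behind it; z points along the fingers, y is the direction in which the jaws open and shut (so a half turn about z gives the same grasp; the last joint's range is limited). The gripper opens to 87 mm and grips with 3 to 60 N. Pads are 19 mm wide; open, the fingers measure 117 mm over their backs; the gripper's body (75 mm by 190 mm) begins 51 mm behind the grasp point.
Start: joints at [1.302, 0.332, -0.065, 1.46, 0.022, 1.35, -0.088], TCP at [152.104, -606.231, 222.576] pointing down, gripper open.
Joint ranges: [-2.6, 2.6], [-0.5, 2.12], [-1.47, 1.34], [0.16, 2.42], [-1.27, 4.41], [0.06, 2.06], [-2.6, 2.6]. Speed limits (rad/s): [2.22, 2.22, 2.79, 2.79, 3.14, 3.14, 3.14].

INTERFACE

Orientations are given as a unit quaternion [w, x, y, z].
In Python, from rig import bot gives the robot as it stands.
- The arm moves only by the tool apply_moves, never from a script. Its argument "targets" is a list of rows, each a list of 5 numbers: the finger opening in m, from 0 to 0.087, then the shift along the tool's x, y, z in m, then the turn about the tool's z in degrees. In form: [[grip, tx, ty, tz, turn], ...]. A call has 1 to 8 rows; each row shifts and turns the pose as measured when the row begins, along the tool's axes as they then stand; what a row does not reach is not made up. A row lasts 1/10 s, in which the tool goes at most 50 mm and 8.59 degrees, less where a joint would pass 70% of its speed; a pose out of reach is approached as far as the arm can. A call is refused whole if a number of a shift passes 0.05 or a number of a turn 8.59, either way. A call with a gripper value outside its range is refused whole. The fingers move at their own pace and stop on an object; the grip force is fixed at half the most. Time passes only in rows, so rows that do not move let the fingers close. It gives the time, the measured TCP pose, the force and the opening at its end, in the units of the state.
- bot.sense(): the state, without advancing time (a new reading comes with each control period).
- bot.grab_frame(name): name is "scene" or "top" or "wrist"; returns (picture, depth): 420x560x3 uint8, red, green, blue; 420x560 float32, mm along the optical axis (not along the pixel's ray), 0 where there is no reading.
- bot.get_calibration(name): a dict with "fx", "fy", "cx", "cy" (pixels), "view" (4x4, takes a point from world to camera coordinates). Camera axes: x right, y down, z forward; pixel columns grow to the right and rows downward; lengths in mm; the calibration is good to about 2 mm. A picture is of the moment at which its call begins: read the wrist's pose just before it. get_calibration takes no time and is no camera call; for the wrist camera it gives the pose at the moment of the call.
- bot.job_done(): hands the job in, once; it reports no verdict.
The state is a dict: "time_s": time; "qpos": joint angles; "joint_velocities": joint speeds; "tau": joint torques, N m; "ee_pos": TCP position; "tcp_rot": TCP orientation; "ft_force": force on the tool from outside, world axes, zero at the start; "wrist_torque": the same for the moment, N m; "grip_width": opening from 0.0 (shut) to 1.0 (fully open).
Only numpy, scipy, OpenCV 4.12 (cv2) and the standard library are available. Lean on these libraries where they do the work, as an engineer would, in place of code of your own. Each camera call takes 0.05 s, during which the arm holds its last target.

TASK

Pull the sample box with the ridge on its lid out of the packed row in the rack and stand it gently, upright, in the middle of the flat cooling plate. Then lift the metal stop plate out of its notches, move it one notch towards the row so that it pushes the remaining four boxes together, and let both its ears down into those notches, squarely and all the way. Leave the other four boxes standing in the rack and do not disturb the other things on the bench.

Things in the scene. Friction and masses are not known exactly. Their poses are not given: they have to be found in the camera images.
- rack: fixed aluminium trough, 110 mm wide (own x), y from -136 to 150 mm; origin mid-width on the underside, z up; yawed up to 0.3 rad. Floor 8 mm thick; side walls 8 mm, inner faces x = +-47, tops z = 62; end wall inner face y = -130, top z = 70. Five boxes stand in a row along y from the end wall to the stop with 4 mm play in all. +y end almost open
- next_notch (a point): rack point midway between the two notches where the stop must end (rack y = 18 mm), at notch floor height (rack z = 50 mm); rack axes. Each side wall has seven square notches open at the top, 15 mm wide, 12 mm deep, 36 mm apart, at rack y = -90, -54, -18, 18, 54, 90, 126 mm. The stop starts in those at y = 54 mm; the row lies towards -y
- stop: loose steel plate across the rack, 0.22 kg; origin: centre of its lower edge, axes as the rack's. Plate 88 x 10 x 50 mm (x, y, z) between the walls; a 10 x 10 mm square ear at each end, 118 mm over both, undersides 39 mm above the origin, rests in a notch (2.5 mm play each way in y). Seated, the origin is 11 mm above the bench. Lifted 15 to 20 mm it clears the notches and still pushes the boxes
- stop_tab (a point): centre of the top face of the stop's upright finger tab, 124 mm above the stop's origin, 135 mm above the bench when seated. Tab 30 mm along x, 10 mm thick along y, straight for 74 mm down; axes as the stop's. The box lids beside it are 88 mm above the bench
- grip_box: the box to take out: blue, white lid, 88 x 35 x 80 mm (x, y, z) like the others but the only one with an upright ridge on the lid, 40 x 12 x 36 mm (x, y, z), top 116 mm above the underside; 0.11 to 0.22 kg. Origin: centre of its underside, z up. Second, third or fourth of five in the row, on the rack floor 8 mm above the bench; neighbours' lids 88 mm above the bench
- grip_ridge (a point): point inside the ridge of that box, on its mid-line, 104 mm above the box's underside (12 mm below the ridge's top); axes as the box's
- box_a: one of four alike slim sample boxes, blue with a flat white lid and no ridge, 88 x 35 x 80 mm (x, y, z), 0.16 kg, standing in the rack's row; origin at the centre of its underside, z up. It stays in the rack
- box_b: one of four alike slim sample boxes, blue with a flat white lid and no ridge, 88 x 35 x 80 mm (x, y, z), 0.16 kg, standing in the rack's row; origin at the centre of its underside, z up. It stays in the rack
- box_c: one of four alike slim sample boxes, blue with a flat white lid and no ridge, 88 x 35 x 80 mm (x, y, z), 0.16 kg, standing in the rack's row; origin at the centre of its underside, z up. It stays in the rack
- box_d: one of four alike slim sample boxes, blue with a flat white lid and no ridge, 88 x 35 x 80 mm (x, y, z), 0.16 kg, standing in the rack's row; origin at the centre of its underside, z up. It stays in the rack
- plate: fixed flat cooling plate, dark steel edge with an aluminium top, 170 x 150 x 12 mm (x, y, z), lying on the bench to the left (+y) of the rack; origin at the centre of its underside, top at z = 12 mm
- tube_box: bystander: square blue tube box with white caps, 130 x 130 x 52 mm, on the bench beyond the rack; origin at the centre of its underside
- bottle: bystander: amber bottle, 64 mm across, 140 mm high, on the bench beyond the rack; origin at the centre of its underside
- lid: bystander: white box lid lying open side up, 120 x 120 x 30 mm, on the bench to the left of the plate; origin at the centre of its underside
Mind the look-alikes: they are no part of the job. Leave any pink look-alike of the box_c alone.

How it is judged (in metres and radians):
On the way, in this order (a step that is already met when the one before it is completed fails the run):
1. the ridged box has been lifted clear of the rack's row (underside above the side walls) (z of grip_box in the frame of rack above 0.065 m), for 0.05 s.
2. the ridged box stands upright on the middle of the plate, let go (x of grip_box in the frame of plate between -0.045 and 0.045 m and y of grip_box in the frame of plate between -0.045 and 0.045 m and z of grip_box in the frame of plate between 0.008 and 0.016 m and angle between grip_box's own z axis and vertical below 0.1 rad and linear speed of grip_box below 0.03 m/s and contact force between the fingers and grip_box below 0.05 N), for 0.2 s.
3. the stop has been lifted out of its notches (z of stop in the frame of rack above 0.0225 m), for 0.05 s.
At the end, for the whole second after the job is handed in: ridged box upright (0.1 rad), still, centred on the plate within 45 mm along each plate axis; stop at rest fully down in the notches at rack y = 18 mm (5 mm along y, 4 mm in height, square within 0.08 rad); the four plain boxes upright (0.12 rad) on the rack floor between end wall and stop (x of grip_box in the frame of plate between -0.045 and 0.045 m and y of grip_box in the frame of plate between -0.045 and 0.045 m and z of grip_box in the frame of plate between 0.008 and 0.016 m and angle between grip_box's own z axis and vertical below 0.1 rad and linear speed of each of grip_box, stop, box_a, box_b, box_c, box_d below 0.03 m/s and y of stop in the frame of rack between 0.013 and 0.023 m and z of stop in the frame of rack between 0.007 and 0.0145 m and x of stop in the frame of rack between -0.01 and 0.01 m and angle between stop's own z axis and vertical below 0.15 rad and angle between the x axis of stop and the x axis of rack, either way round below 0.08 rad and x of box_a in the frame of rack between -0.012 and 0.012 m and y of box_a in the frame of rack between -0.14 and 0.01 m and z of box_a in the frame of rack between 0.004 and 0.013 m and angle between each of box_a, box_b, box_c, box_d's own z axis and vertical below 0.12 rad and x of box_b in the frame of rack between -0.012 and 0.012 m and y of box_b in the frame of rack between -0.14 and 0.01 m and z of box_b in the frame of rack between 0.004 and 0.013 m and x of box_c in the frame of rack between -0.012 and 0.012 m and y of box_c in the frame of rack between -0.14 and 0.01 m and z of box_c in the frame of rack between 0.004 and 0.013 m and x of box_d in the frame of rack between -0.012 and 0.012 m and y of box_d in the frame of rack between -0.14 and 0.01 m and z of box_d in the frame of rack between 0.004 and 0.013 m); the robot touches nothing.
It fails at once if the ridged box is dropped from more than about 3 cm (contact force between the fingers and grip_box below 0.01 N and linear speed of grip_box above 0.8 m/s).
It fails at once if the stop is dropped from more than about 3 cm (contact force between the fingers and stop below 0.01 N and linear speed of stop above 0.8 m/s).
It fails at once if the tube box is shifted by more than 3 cm (distance of tube_box from where it was at the start of the episode above 0.03 m).
It fails at once if the bottle is shifted by more than 3 cm (distance of bottle from where it was at the start of the episode above 0.03 m).
It fails at once if the lid is shifted by more than 3 cm (distance of lid from where it was at the start of the episode above 0.03 m).
It also fails if it takes over 53 s, if anything falls off the work surface, if the arm or the gripper's body presses on something with over 40 N, if the wrist force passes 120 N, or if a joint passes its speed limit or range.

## Working session

There is one attempt and no reset: what is moved stays moved. The work goes in short steps, Python scripts to look and compute and a tool call to move; the robot and the scene stay as the last step left them, time stands still between calls to the robot, and variables do not carry over. Pictures are saved under pics/ and viewed, and the job is handed in when it is done.

Besides the shell and the picture viewer there is one more tool, called as name([rows], argument=value, ...), one row to a line, values as JSON. apply_moves: Moves the arm, as the interface text tells. Its arguments: {"type":"object","properties":{"targets":{"type":"array","items":{"type":"array","items":{"type":"number"}}}},"required":["targets"]}

```bash
ls; mkdir -p pics; python3 - <<'E'
from rig import bot
import cv2
s=bot.sense();print(s)
for n in("scene","top","wrist"):
    c=bot.get_calibration(n);print(n,c)
    p,d=bot.grab_frame(n)
    cv2.imwrite(f"pics/{n}0.png",p[:,:,::-1])
    import numpy as np; np.savez(f"{n}0.npz",p=p,d=d,view=c["view"],k=[c["fx"],c["fy"],c["cx"],c["cy"]])
E
```

```text
pics
{'time_s': 0.0, 'qpos': array([ 1.30238189,  0.33284616, -0.06473772,  1.46094241,  0.02158806,
        1.34987834, -0.08847529]), 'joint_velocities': array([ 0.00048327, -0.00047358,  0.0012132 ,  0.00048076, -0.00068904,
       -0.00097574, -0.00097876]), 'tau': array([ 2.82817609e-04, -6.23255610e+01,  2.50780920e-02, -3.89893305e+01,
       -6.13456196e-02,  3.97852168e-02,  1.19030706e-04]), 'ee_pos': array([ 152.01934508, -605.83684871,  221.76955556]), 'tcp_rot': array([-6.81651497e-04,  9.92451347e-01,  1.22637061e-01, -1.04344987e-04]), 'ft_force': array([-0.22738518, -0.37873569,  0.64189215]), 'wrist_torque': array([0.05948201, 0.0186358 , 0.05895343]), 'grip_width': 0.99779933563784}
scene {'fx': 454.9932344445716, 'fy': 454.9932344445716, 'cx': 286.68917210185776, 'cy': 200.56321514031458, 'view': array([[-7.20675281e-01,  6.93255266e-01, -4.92710150e-03,
         4.14928492e+02],
       [ 5.79930362e-01,  5.98943347e-01, -5.52220647e-01,
        -3.53809111e+02],
       [-3.79878817e-01, -4.00829146e-01, -8.33683441e-01,
         1.61139343e+03],
       [ 0.0000000
[... 282 characters left out ...]
566975e-01, -5.16175974e-04, -6.97127188e-02,
         6.12776351e+02],
       [ 6.97143458e-02, -1.02397144e-02, -9.97514440e-01,
         1.19804398e+03],
       [ 0.00000000e+00,  0.00000000e+00,  0.00000000e+00,
         1.00000000e+00]])}
wrist {'fx': 342.1642362129849, 'fy': 342.1642362129849, 'cx': 282.5497608740643, 'cy': 215.2107449620955, 'view': array([[ 2.43336286e-01, -9.69941831e-01,  5.44778138e-04,
        -6.25416056e+02],
       [-9.40130797e-01, -2.35719124e-01,  2.46151537e-01,
        -2.86511937e+01],
       [-2.38624258e-01, -6.04097637e-02, -9.69231202e-01,
         3.87797771e+02],
       [ 0.00000000e+00,  0.00000000e+00,  0.00000000e+00,
         1.00000000e+00]])}
```

View pics/scene0.png

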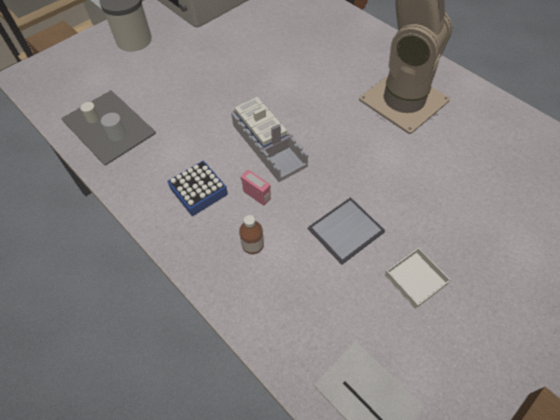

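View pics/top0.png

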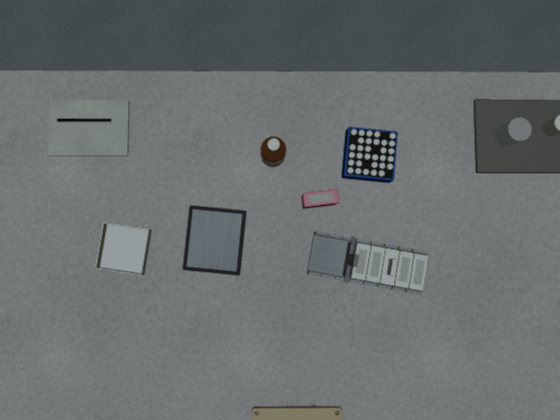

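The top view shows the rack at about (368,262), with the stop near (351,258) and the plate at (215,240). The pink look-alike at (320,198) is to be left alone. I'll enlarge the row.

```bash
python3 - <<'E'
import numpy as np,cv2
a=np.load("top0.npz");p=a["p"][:,:,::-1]
c=p[222:302,296:440]
cv2.imwrite("pics/row.png",cv2.resize(c,None,fx=5.5,fy=5.5,interpolation=cv2.INTER_CUBIC))
a=np.load("scene0.npz");p=a["p"][:,:,::-1]
c=p[85:185,220:320]
cv2.imwrite("pics/row2.png",cv2.resize(c,None,fx=6,fy=6,interpolation=cv2.INTER_CUBIC))
E
```

```text
(no output)
```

View pics/row.png

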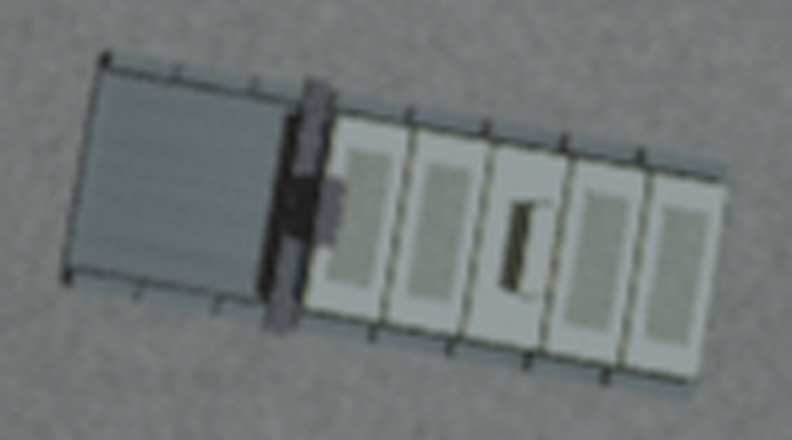

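View pics/row2.png

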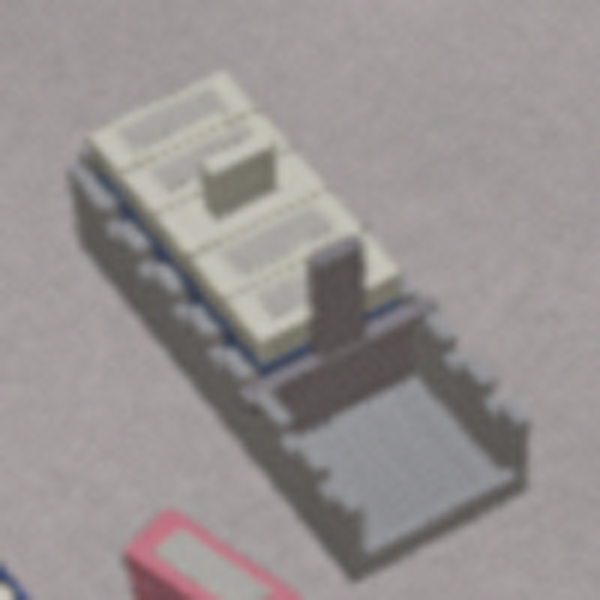

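Candidates are the five white lids at top pixels (364,262), (377,264), (391,266), (405,269) and (420,271). Only the third, at (391,266), has an upright ridge, and the scene view at about (260,115) agrees. Next I'll measure.

```bash
cat > h.py <<'E'
import numpy as np,cv2
from scipy.spatial.transform import Rotation as R
def cast(px,z,view,k):
    px=np.atleast_2d(px).astype(float); Rm=view[:3,:3];t=view[:3,3]
    d=np.c_[(px[:,0]-k[2])/k[0],(px[:,1]-k[3])/k[1],np.ones(len(px))]@Rm
    o=-Rm.T@t
    return o+d*((z-o[2])/d[:,2])[:,None]
def cloud(d,view,k):
    v,u=np.indices(d.shape)
    P=np.stack([(u-k[2])/k[0]*d,(v-k[3])/k[1]*d,d],-1)
    W=(P-view[:3,3])@view[:3,:3]; W[d==0]=np.nan
    return W
def rect(pts):
    (c,(w,h),a)=cv2.minAreaRect(pts[:,:2].astype(np.float32)); return c,w,h,a
E
python3 - <<'E'
from h import *
a=np.load("top0.npz");p=a["p"];d=a["d"];V=a["view"];k=a["k"]
W=cloud(d,V,k); Z=W[...,2]
hsv=cv2.cvtColor(p,cv2.COLOR_RGB2HSV)
box=np.zeros(d.shape,bool);box[225:300,300:435]=1
m=box&(Z>80)&(Z<95)
print("lids",m.sum(),rect(W[m]),np.median(Z[m]))
m2=box&(Z>108)&(Z<140);n,l,st,ce=cv2.connectedComponentsWithStats(m2.astype(np.uint8))
for i in range(1,n):
    q=W[l==i];print(st[i],rect(q),np.median(q,0))
m=box&(Z>52)&(Z<75); print("walls",rect(W[m]))
m=np.zeros(d.shape,bool);m[200:280,178:250]=1
m&=(p.max(2)<75); c=max(cv2.findContours(m.astype(np.uint8),0,2)[0],key=cv2.contourArea)[:,0]
print("plate",rect(cast(c,12,V,k)))
m=np.zeros(d.shape,bool);m[200:280,178:250]=1;m&=(Z>7)&(Z<17);print(rect(W[m]))
# heights of bystanders
for nm,(x0,x1,y0,y1) in dict(pink=(298,342,185,212),tube=(340,400,120,190),bottle=(255,292,130,172),lid=(92,158,215,282)).items():
    q=W[y0:y1,x0:x1].reshape(-1,3);q=q[q[:,2]>15];print(nm,np.median(q,0),q[:,2].max(),rect(q))
E
```

```text
lids 2438 ((479.34637451171875, -217.7921142578125), 188.68496704101562, 88.03998565673828, 79.59954071044922) 88.19930854684141
[351 253   7  14  78] ((495.4051818847656, -130.501953125), 10.861831665039062, 29.869230270385742, 80.19542694091797) [ 496.50764993 -128.45816155  133.25609965]
[388 258   9  18 113] ((478.1466064453125, -223.140380859375), 14.08717155456543, 39.597965240478516, 78.54210662841797) [ 477.56539621 -220.67111195  123.26278549]
walls ((486.67388916015625, -177.44659423828125), 287.50543212890625, 117.31475830078125, 79.58940887451172)
plate ((543.4276123046875, 213.28306579589844), 149.20687866210938, 168.99424743652344, 84.37821197509766)
((544.3920288085938, 216.80438232421875), 201.17901611328125, 170.660888671875, 1.5835133790969849)
pink [646.08699244 -53.49760006  79.89773476] 86.77329629130956 ((648.2633056640625, -56.56079864501953), 35.233280181884766, 88.41431427001953, 6.539623260498047)
tube [ 763.61831292 -186.55039381   47.42373391] 59.93335572685461 ((767.8057861328125, -189.87802124023438), 130.9766845703125, 132.71900939941406, 84.32112121582031)
bottle [759.00975285  63.51264777  98.22788905] 145.79137574602106 ((768.4655151367188, 62.896942138671875), 63.0343132019043, 62.42721939086914, 29.149076461791992)
lid [516.85073825 460.90106464  27.92859073] 36.25819268984675 ((522.1541137695312, 449.0575256347656), 122.45995330810547, 120.17414855957031, 81.54576110839844)
```

apply_moves([
  [0.06, 0, 0, 0, 8.2],
  [0.06, 0, 0, 0, 8.2],
  [0.06, 0, 0, 0, 8.2],
  [0.06, 0.024, -0.042, -0.005, 0],
  [0.06, 0.024, -0.042, -0.005, 0],
  [0.06, 0.024, -0.042, -0.005, 0],
  [0.06, 0.024, -0.042, -0.005, 0],
  [0.06, 0.024, -0.042, -0.005, 0],
])

```text
time_s: 0.95
ee_pos: [309.2, -422.2, 243.2]
tcp_rot: [-0.002, 0.994, -0.107, -0.003]
ft_force: [0.1, -0.5, 0.3]
grip_width: 0.692
```

```bash
cat >> h.py <<'E'
def tool(s):
    w,x,y,z=s["tcp_rot"];return R.from_quat([x,y,z,w]).as_matrix()
def togo(s,target,yawdeg):
    T=tool(s);yaw=np.degrees(np.arctan2(T[1,0],T[0,0]))
    print("t",s["time_s"],"pos",s["ee_pos"].round(1),"yaw",yaw.round(2),"tilt",np.degrees(np.arccos(-T[2,2])).round(2),"w",s["grip_width"]*87,"F",s["ft_force"].round(1))
    d=np.array(target)-s["ee_pos"]
    turn=-(yawdeg-yaw)
    print("tool shift now",(T.T@d).round(1),"turn",turn.round(2))
    T2=R.from_euler('z',yawdeg,degrees=True).as_matrix()@np.diag([1,-1,-1])
    print("shift after turn",(T2.T@d).round(1))
E
python3 - <<'E'
from h import *
from rig import bot
s=bot.sense();togo(s,[478,-223,240],-10.4)
c=bot.get_calibration("wrist");V=c["view"];o=-V[:3,:3].T@V[:3,3];print("cam",o, "rel tool",tool(s).T@(o-s["ee_pos"]),"axis in tool",tool(s).T@V[2,:3])
E
```

```text
t 0.95 pos [ 309.2 -422.2  243.2] yaw -12.33 tilt 0.47 w 60.18411823471802 F [ 0.1 -0.5  0.3]
tool shift now [ 122.4 -230.6    3.2] turn -1.93
shift after turn [ 130.1 -226.4    3.2]
cam [ 376.38239479 -437.7364161   404.12358722] rel tool [  67.80250563    0.18512919 -161.44047774] axis in tool [-2.45491840e-01  8.53168889e-04  9.69398282e-01]
```

apply_moves([
  [0.06, 0.022, -0.038, -0.004, -1.9],
  [0.06, 0.022, -0.038, -0.004, 0],
  [0.06, 0.022, -0.038, -0.004, 0],
  [0.06, 0.022, -0.038, -0.004, 0],
  [0.06, 0.022, -0.038, -0.003, 0],
  [0.06, 0.02, -0.036, 0, 0],
  [0.06, 0, 0, 0, 0],
  [0.06, 0, 0, 0, 0],
])

```text
time_s: 1.75
ee_pos: [487.9, -207.2, 263.1]
tcp_rot: [-0.003, 0.996, -0.085, -0.003]
ft_force: [-0.2, 0.3, 1.0]
grip_width: 0.687
```

```bash
cat > wr.py <<'E'
from h import *
from rig import bot
import sys
s=bot.sense();c=bot.get_calibration("wrist");p,d=bot.grab_frame("wrist")
n=sys.argv[1]
np.savez(n+".npz",p=p,d=d,view=c["view"],k=[c["fx"],c["fy"],c["cx"],c["cy"]])
cv2.imwrite(f"pics/{n}.png",p[:,:,::-1])
togo(s,s["ee_pos"],-10.4)
E
python3 wr.py w1
```

```text
t 1.75 pos [ 487.9 -207.2  263.1] yaw -9.71 tilt 0.47 w 59.737047359109276 F [-0.2  0.3  1. ]
tool shift now [0. 0. 0.] turn 0.69
shift after turn [0. 0. 0.]
```

View pics/w1.png

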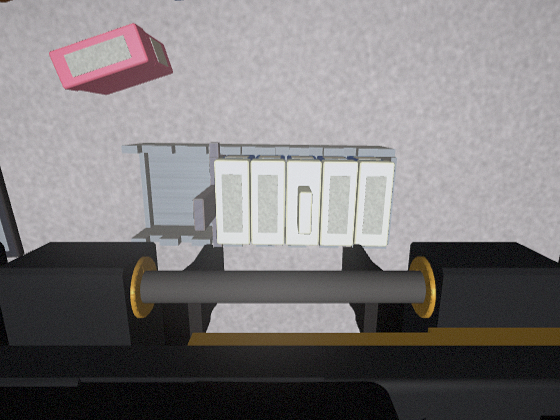

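The wrist view shows the five lids between columns 215 and 392. The ridge is at (305,212), the stop tab at (205,208), and the pink look-alike is off at (110,60).

```bash
cat > an.py <<'E'
from h import *
import sys
a=np.load(sys.argv[1]+".npz");p=a["p"];d=a["d"];V=a["view"];k=a["k"]
W=cloud(d,V,k);Z=W[...,2]
box=np.zeros(d.shape,bool);box[130:250,110:410]=1
hsv=cv2.cvtColor(p,cv2.COLOR_RGB2HSV)
c=[0,0]
def show(nm,m,z):
    n,l,st,ce=cv2.connectedComponentsWithStats(m.astype(np.uint8))
    for i in range(1,n):
        if st[i,4]<60: continue
        q=np.argwhere(l==i)[:,::-1]
        r=rect(cast(q,z,V,k)); print(nm,"px",ce[i].round(),"n",st[i,4],"ray",np.round(r[0],1),np.round(r[1:],1),"z",np.median(Z[l==i]).round(1))
show("lids",box&(Z>80)&(Z<96)&(hsv[...,2]>140),88)
show("tall",box&(Z>118)&(Z<129),124)
show("tab",box&(Z>129)&(Z<142),135)
show("walls",box&(Z>54)&(Z<70),62)
for v in range(190,240,8): print(v,Z[v,185:220:3].round(0),Z[v,290:320:3].round(0))
E
python3 an.py w1
```

```text
lids px [232. 201.] n 2886 ray [ 490.8 -155.8] [34.4 87.6 79.6] z 87.2
lids px [283. 201.] n 5131 ray [ 481.  -208.2] [69.8 87.6 79.7] z 87.2
lids px [338. 203.] n 2884 ray [ 471.5 -260.5] [34.3 86.9 79.6] z 87.3
lids px [374. 203.] n 2878 ray [ 465.  -295.5] [34.3 87.6 79.5] z 87.3
tall px [305. 212.] n 561 ray [ 478.2 -225.4] [11.8 39.2 80.9] z 123.0
tall px [205. 208.] n 117 ray [ 494.7 -137.7] [31.1 10.3  6.2] z 123.4
tab px [199. 214.] n 391 ray [ 494.8 -134.3] [10.7 28.9 80.3] z 133.7
walls px [215. 160.] n 326 ray [ 525.6 -156.2] [43.  45.7 77.2] z 59.6
walls px [130. 149.] n 154 ray [560. -58.] [19.5  8.2 80.3] z 60.9
walls px [162. 149.] n 176 ray [553.9 -90.6] [23.   7.2 80.3] z 61.1
walls px [197. 150.] n 187 ray [ 547.3 -125.8] [22.4  8.2 80.3] z 61.0
walls px [230. 150.] n 165 ray [ 540.9 -160.6] [21.8  7.2 80.3] z 61.0
walls px [265. 151.] n 164 ray [ 534.4 -195.5] [19.9  8.2 80.3] z 61.0
walls px [299. 151.] n 163 ray [ 528.3 -231. ] [20.8  8.2 80.3] z 61.2
walls px [333. 151.] n 166 ray [ 521.9 -265.9] [21.1  7.2 80.3] z 61.2
walls px [378. 154.] n 391 ray [ 504.5 -30
[... 399 characters left out ...]
87.  86.  88.]
198 [  8.   7.   8. 131. 132. 132. 130. 124. 111.  97.  85.  86.] [ 86.  87.  89. 123. 123. 123. 122. 123.  87.  88.]
206 [  8.   8.   8. 134. 133. 135. 133. 124. 112. 100.  85.  87.] [ 88.  87.  87. 123. 122. 124. 123. 121.  88.  87.]
214 [  7.   6.   8. 133. 133. 135. 134. 126. 114. 100.  87.  86.] [ 87.  87.  87. 122. 125. 123. 123. 122.  88.  87.]
222 [  8.   8.   7. 134. 134. 134. 133. 129. 115.  60.  59.  86.] [ 87.  87.  86. 123. 121. 122. 123.  86.  88.  87.]
230 [ 28.  27.  27.  26. 133. 133. 134.  27.  26.  60.  61.  87.] [ 88.  87.  87. 122. 123. 123. 123.  88.  87.  87.]
238 [49. 49. 49. 56. 57. 57. 57. 57. 56. 50. 60. 87.] [88. 86. 86. 88. 88. 87. 87. 87. 85. 87.]
```

```bash
python3 - <<'E'
from h import *
from rig import bot
togo(bot.sense(),[478.2,-225.4,95],-10.4)
E
```

```text
t 1.8 pos [ 487.9 -206.8  263.1] yaw -9.69 tilt 0.49 w 59.85390212944601 F [0.3 0.5 0.4]
tool shift now [ -5.5  21.  168.1] turn 0.71
shift after turn [ -6.2  20.  168.1]
```

apply_moves([
  [0.05, -0.006, 0.02, 0.02, 0.7],
  [0.05, 0, 0, 0.04, 0],
  [0.05, 0, 0, 0.04, 0],
  [0.05, 0, 0, 0.02, 0],
  [0.05, 0, 0, 0, 0],
])

```text
time_s: 2.3
ee_pos: [474.5, -231.7, 139.9]
tcp_rot: [-0.002, 0.995, -0.095, -0.002]
ft_force: [-0.5, -0.6, 0.4]
grip_width: 0.579
```

```bash
python3 - <<'E'
from h import *
from rig import bot
togo(bot.sense(),[478.2,-225.4,95],-10.4)
E
```

```text
t 2.3 pos [ 474.5 -231.7  139.9] yaw -10.94 tilt 0.31 w 50.3921818049402 F [-0.5 -0.6  0.4]
tool shift now [ 2.6 -6.7 44.9] turn -0.54
shift after turn [ 2.5 -6.9 44.9]
```

apply_moves([
  [0.05, 0.002, -0.005, 0.01, -0.4],
  [0.05, 0, 0, 0.01, 0],
  [0.05, 0, 0, 0, 0],
])

```text
time_s: 2.6
ee_pos: [477.7, -228.9, 120.7]
tcp_rot: [-0.001, 0.996, -0.093, -0.001]
ft_force: [-1.3, 0.5, -0.5]
grip_width: 0.574
```

```bash
cat > g.py <<'E'
from h import *
from rig import bot
import sys
v=list(map(float,sys.argv[1:]))
togo(bot.sense(),v[:3],v[3])
E
python3 g.py 478.2 -225.4 95 -10.4
```

```text
t 2.6 pos [ 477.7 -228.9  120.7] yaw -10.68 tilt 0.17 w 49.90612513103842 F [-1.3  0.5 -0.5]
tool shift now [-0.1 -3.5 25.7] turn -0.28
shift after turn [-0.1 -3.6 25.7]
```

apply_moves([
  [0.05, 0, -0.0035, 0.01, -0.25],
  [0.05, 0, 0, 0.01, 0],
  [0.05, 0, 0, 0.004, 0],
  [0.05, 0, 0, 0, 0],
])

```text
time_s: 3.0
ee_pos: [479.4, -225.3, 96.2]
tcp_rot: [-0.001, 0.996, -0.09, 0.0]
ft_force: [0.4, -0.3, 0.5]
grip_width: 0.575
```

```bash
python3 g.py 478.2 -225.4 95 -10.4; python3 wr.py w2
```

```text
t 3.0 pos [ 479.4 -225.3   96.2] yaw -10.37 tilt 0.09 w 50.01951596469435 F [ 0.4 -0.3  0.5]
tool shift now [-1.2  0.3  1.2] turn 0.03
shift after turn [-1.2  0.3  1.2]
t 3.0 pos [ 479.4 -225.3   96.2] yaw -10.37 tilt 0.09 w 50.01951596469435 F [ 0.4 -0.3  0.5]
tool shift now [0. 0. 0.] turn 0.03
shift after turn [0. 0. 0.]
```

View pics/w2.png

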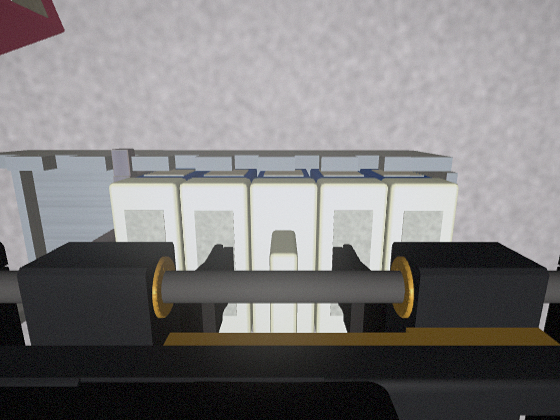

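The ridge sits centred between the fingers at column 284, with the fingers at 215 and 350. I'll close and lift slowly.

apply_moves([
  [0.0, 0, 0, 0, 0],
  [0.0, 0, 0, 0, 0],
  [0.0, 0, 0, 0, 0],
  [0.0, 0, 0, 0, 0],
  [0.0, 0, 0, 0, 0],
  [0.0, 0, 0, 0, 0],
  [0.0, 0, 0, -0.005, 0],
  [0.0, 0, 0, -0.005, 0],
])

```text
time_s: 3.85
ee_pos: [479.5, -225.6, 107.4]
tcp_rot: [-0.001, 0.996, -0.091, 0.0]
ft_force: [-0.1, 0.7, -1.0]
grip_width: 0.132
```

apply_moves([
  [0.0, 0, 0, -0.01, 0],
  [0.0, 0, 0, -0.015, 0],
  [0.0, 0, 0, -0.02, 0],
  [0.0, 0, 0, -0.02, 0],
  [0.0, 0, 0, -0.02, 0],
  [0.0, 0, 0, -0.02, 0],
  [0.0, 0, 0, -0.02, 0],
  [0.0, 0, 0, -0.02, 0],
])

```text
time_s: 4.65
ee_pos: [478.1, -224.8, 261.9]
tcp_rot: [-0.001, 0.996, -0.09, 0.0]
ft_force: [0.8, 0.0, -1.9]
grip_width: 0.136
```

```bash
python3 wr.py w3;python3 g.py 543.5 213.5 260 -5.6
```

```text
t 4.65 pos [ 478.1 -224.8  261.9] yaw -10.34 tilt 0.1 w 11.802227030191641 F [ 0.8  0.  -1.9]
tool shift now [0. 0. 0.] turn 0.06
shift after turn [0. 0. 0.]
t 4.7 pos [ 479.4 -225.3  265.7] yaw -10.34 tilt 0.27 w 12.062956575930974 F [ 0.5 -0.4  1.7]
tool shift now [ -15.7 -443.1    5.8] turn -4.74
shift after turn [  21.  -442.9    5.7]
```

View pics/w3.png

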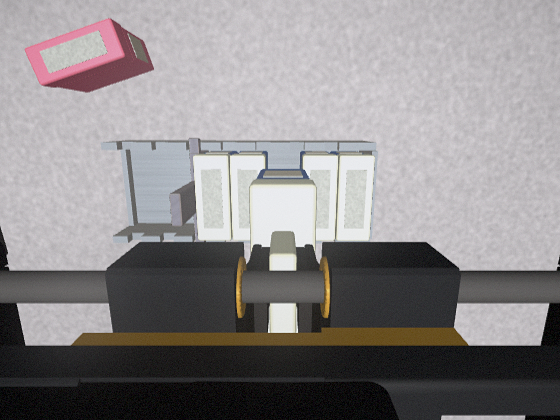

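The box is held upright, and the four neighbours are still standing. I'll carry it to the plate.

apply_moves([
  [0.0, 0, -0.015, 0, 0],
  [0.0, -0.001, -0.03, 0, 0],
  [0.0, -0.002, -0.04, 0, 0],
  [0.0, -0.002, -0.04, 0, 0],
  [0.0, -0.002, -0.04, 0, 0],
  [0.0, -0.002, -0.04, 0, 0],
  [0.0, -0.002, -0.04, 0, 0],
  [0.0, -0.002, -0.04, 0, 0],
])

```text
time_s: 5.5
ee_pos: [516.0, 69.5, 263.5]
tcp_rot: [0.001, 0.996, -0.094, 0.001]
ft_force: [0.7, -0.0, -1.7]
grip_width: 0.138
```

```bash
python3 g.py 543.5 213.5 160 -8
```

```text
t 5.5 pos [516.   69.5 263.5] yaw -10.76 tilt 0.2 w 11.984684534856072 F [ 0.7 -0.  -1.7]
tool shift now [  -0.2 -146.7  103.3] turn -2.76
shift after turn [   7.2 -146.4  103.5]
```

apply_moves([
  [0.0, 0, -0.035, 0.01, 0],
  [0.0, 0, -0.03, 0.015, 0],
  [0.0, 0, -0.025, 0.02, 0],
  [0.0, 0, -0.02, 0.02, 0],
  [0.0, 0, -0.01, 0.015, 0],
  [0.0, 0, 0, 0, 0],
])

```text
time_s: 6.1
ee_pos: [531.0, 207.3, 178.4]
tcp_rot: [-0.001, 0.996, -0.086, -0.001]
ft_force: [-0.6, -0.4, -0.5]
grip_width: 0.132
```

```bash
python3 wr.py w4; python3 g.py 543.5 213.5 102 -8
```

```text
t 6.1 pos [531.  207.3 178.4] yaw -9.83 tilt 0.12 w 11.483635214009006 F [-0.6 -0.4 -0.5]
tool shift now [0. 0. 0.] turn 0.57
shift after turn [0. 0. 0.]
t 6.15 pos [531.4 206.8 179.6] yaw -9.85 tilt 0.11 w 11.692065299295662 F [-0.9  0.9 -1.5]
tool shift now [10.8 -8.5 77.6] turn -1.85
shift after turn [11.  -8.3 77.6]
```

View pics/w4.png

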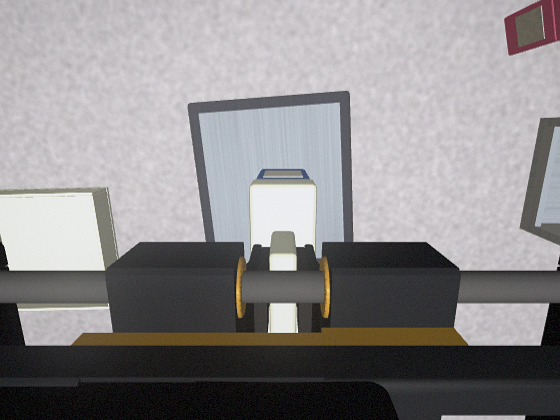

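The box hangs over the plate, whose far edge runs from (190,103) to (348,92). The lid at left is well clear. I'll lower it.

apply_moves([
  [0.0, 0.008, -0.006, 0.015, 0],
  [0.0, 0, 0, 0.02, 0],
  [0.0, 0, 0, 0.015, 0],
  [0.0, 0, 0, 0.005, 0],
  [0.0, 0, 0, 0, 0],
])

```text
time_s: 6.65
ee_pos: [541.6, 209.8, 127.0]
tcp_rot: [-0.001, 0.996, -0.087, 0.002]
ft_force: [-0.1, -0.1, -1.8]
grip_width: 0.135
```

```bash
python3 g.py 543.5 213.5 101 -10
```

```text
t 6.65 pos [541.6 209.8 127. ] yaw -10.03 tilt 0.28 w 11.738434720518287 F [-0.1 -0.1 -1.8]
tool shift now [ 1.1 -3.9 26. ] turn -0.03
shift after turn [ 1.2 -4.  26. ]
```

apply_moves([
  [0.0, 0, -0.003, 0.008, 0],
  [0.0, 0, 0, 0.008, 0],
  [0.0, 0, 0, 0.005, 0],
  [0.0, 0, 0, 0, 0],
  [0.0, 0, 0, 0, 0],
])

```text
time_s: 7.15
ee_pos: [543.3, 213.0, 106.5]
tcp_rot: [-0.001, 0.996, -0.088, 0.004]
ft_force: [0.2, -0.8, 0.3]
grip_width: 0.133
```

```bash
python3 g.py 543.5 213.5 100 -10
```

```text
t 7.15 pos [543.3 213.  106.5] yaw -10.09 tilt 0.44 w 11.607199423120838 F [ 0.2 -0.8  0.3]
tool shift now [ 0.1 -0.6  6.5] turn -0.09
shift after turn [ 0.1 -0.6  6.5]
```

apply_moves([
  [0.0, 0, 0, 0.002, 0],
  [0.0, 0, 0, 0, 0],
  [0.0, 0, 0, 0.002, 0],
  [0.0, 0, 0, 0, 0],
])

```text
time_s: 7.55
ee_pos: [543.7, 213.1, 102.8]
tcp_rot: [-0.001, 0.996, -0.088, 0.004]
ft_force: [-0.2, -0.4, -1.9]
grip_width: 0.133
```

apply_moves([
  [0.0, 0, 0, 0.0015, 0],
  [0.0, 0, 0, 0, 0],
])

```text
time_s: 7.75
ee_pos: [544.2, 213.3, 101.9]
tcp_rot: [-0.002, 0.996, -0.088, 0.005]
ft_force: [-0.7, -0.1, -0.1]
grip_width: 0.133
```

apply_moves([
  [0.0, 0, 0, 0.001, 0],
  [0.0, 0, 0, 0, 0],
])

```text
time_s: 7.95
ee_pos: [544.7, 213.5, 101.8]
tcp_rot: [-0.002, 0.996, -0.088, 0.005]
ft_force: [-0.5, -0.3, 1.1]
grip_width: 0.136
```

apply_moves([
  [0.0, 0, 0, 0.001, 0],
  [0.0, 0, 0, 0, 0],
])

```text
time_s: 8.15
ee_pos: [544.9, 213.6, 101.7]
tcp_rot: [-0.002, 0.996, -0.088, 0.006]
ft_force: [-1.5, -1.3, 0.8]
grip_width: 0.133
```

The height has stalled at 101.7 and the force sign has flipped, so the box is standing on the plate. I'll release it.

apply_moves([
  [0.03, 0, 0, 0, 0],
  [0.045, 0, 0, 0, 0],
  [0.045, 0, 0, 0, 0],
  [0.045, 0, 0, 0, 0],
])

```text
time_s: 8.55
ee_pos: [544.9, 213.7, 101.1]
tcp_rot: [-0.002, 0.996, -0.088, 0.006]
ft_force: [-0.1, 0.3, -0.8]
grip_width: 0.41
```

apply_moves([
  [0.045, 0, 0, 0, 0],
  [0.045, 0, 0, -0.01, 0],
  [0.045, 0, 0, -0.02, 0],
  [0.045, 0, 0, -0.03, 0],
  [0.045, 0, 0, -0.04, 0],
  [0.045, 0, 0, -0.03, 0],
  [0.045, 0, 0.03, 0, 0],
  [0.045, 0, 0.04, 0, 0],
])

```text
time_s: 9.35
ee_pos: [529.7, 149.3, 239.9]
tcp_rot: [-0.004, 0.997, -0.083, 0.006]
ft_force: [0.7, -0.9, -0.3]
grip_width: 0.515
```

```bash
python3 wr.py w5; python3 g.py 494.8 -134.3 200 -10.4
```

```text
t 9.35 pos [529.7 149.3 239.9] yaw -9.51 tilt 0.81 w 44.83026773264736 F [ 0.7 -0.9 -0.3]
tool shift now [0. 0. 0.] turn 0.89
shift after turn [0. 0. 0.]
t 9.4 pos [530.2 141.7 240.2] yaw -9.91 tilt 0.75 w 45.01755836193462 F [ 3.6 -3.5  2.2]
tool shift now [ 12.1 278.2  38.7] turn 0.49
shift after turn [ 15.  277.9  40.2]
```

View pics/w5.png

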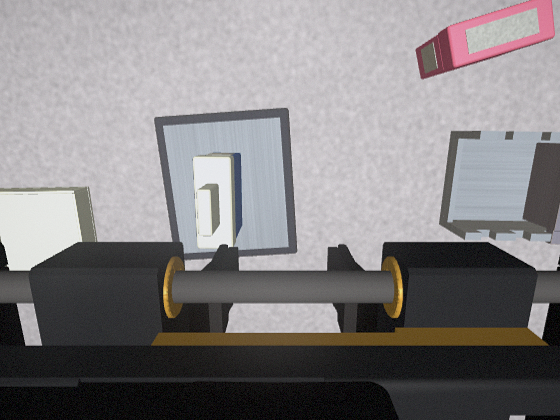

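The box stands upright on the plate at (215,195). I'll go back over the rack for the stop.

apply_moves([
  [0.045, 0, 0.03, 0, 0.4],
  [0.045, 0.002, 0.04, 0, 0],
  [0.045, 0.002, 0.045, 0, 0],
  [0.045, 0.002, 0.045, 0, 0],
  [0.045, 0.002, 0.04, 0, 0],
  [0.045, 0.002, 0.03, 0, 0],
  [0.045, 0, 0.015, 0, 0],
  [0.045, 0, 0, 0, 0],
])

```text
time_s: 10.2
ee_pos: [494.1, -111.8, 245.9]
tcp_rot: [-0.002, 0.996, -0.091, 0.01]
ft_force: [0.2, 0.4, -1.2]
grip_width: 0.51
```

```bash
python3 wr.py w6; python3 g.py 494.8 -134.3 100 -10.4; sed -i 's/box\[130:250,110:410\]/box[100:260,60:480]/' an.py; python3 an.py w6 | head -22
python3 - <<'E'
from rig import bot
import numpy as np,cv2
c=bot.get_calibration("top");p,d=bot.grab_frame("top")
np.savez("top1.npz",p=p,d=d,view=c["view"],k=[c["fx"],c["fy"],c["cx"],c["cy"]])
from h import *
W=cloud(d,c["view"],[c["fx"],c["fy"],c["cx"],c["cy"]])
m=np.zeros(d.shape,bool);m[195:285,175:255]=1;m&=(W[...,2]>85)
print(rect(W[m]),m.sum(),np.median(W[m],0))
m2=np.zeros(d.shape,bool);m2[195:285,175:255]=1;m2&=(W[...,2]>122);print("ridge top z",np.median(W[m2],0))
E
```

```text
t 10.2 pos [ 494.1 -111.8  245.9] yaw -10.43 tilt 1.2 w 44.35920305051079 F [ 0.2  0.4 -1.2]
tool shift now [0. 0. 0.] turn -0.03
shift after turn [0. 0. 0.]
t 10.25 pos [ 494.5 -110.4  245.9] yaw -10.35 tilt 1.23 w 45.071657785095894 F [-0.3 -0.2 -0.1]
tool shift now [  1.6  24.3 145.9] turn 0.05
shift after turn [  4.6  23.4 145.9]
lids px [329. 198.] n 3090 ray [ 490.5 -154.7] [34.8 86.1 79.5] z 87.3
lids px [366. 199.] n 3241 ray [ 484.1 -189.9] [34.4 86.  79.6] z 87.3
lids px [451. 199.] n 4857 ray [ 470.7 -272. ] [58.9 82.9 79.7] z 87.4
tab px [308. 211.] n 446 ray [ 494.8 -132.9] [ 9.9 30.2 80.3] z 133.9
walls px [304. 161.] n 474 ray [ 525.8 -138.9] [ 9.9 52.9 80.2] z 59.9
walls px [216. 146.] n 160 ray [559.9 -56.6] [17.2  7.8 79.6] z 61.2
walls px [250. 146.] n 191 ray [553.8 -89.8] [21.   7.8 79.6] z 61.3
walls px [286. 146.] n 189 ray [ 547.4 -124.5] [19.9  7.8 79.6] z 61.2
walls px [322. 146.] n 189 ray [ 540.9 -159.7] [20.   7.8 79.6] z 61.3
walls px [358. 146.] n 202 ray [ 534.5 -194.7] [22.   7.8 79.6] z 61.3
walls px [394. 146.] n 209 ray [ 528.1 -229.6] [23.   7.8 7
[... 388 characters left out ...]
183 ray [455.1 -71.6] [20.4 10.  79.7] z 60.7
walls px [286. 243.] n 178 ray [ 448.9 -106.1] [20.2 10.  79.7] z 60.8
walls px [386. 242.] n 74 ray [ 431.  -210.8] [ 8.4 22.2 13. ] z 60.1
190 [-2. -1. -0. -1. -1. -1. -1. -0. -0. -0. -1. 19.] [  7.   7.   7.  68. 111. 114. 113. 111.  87.  87.]
198 [-2. -1. -0. -0. -1. -1. -0. -1.  0. -1. -1. -0.] [  6.   8.   6.  71. 129. 133. 133. 135. 132.  87.]
206 [-2. -0. nan -2. -1. -1. -0. -2. -1. -1. -1. -1.] [  7.   7.   8.  73. 131. 134. 134. 135. 133.  87.]
((543.0930786132812, 216.1438446044922), 35.74113845825195, 87.67692565917969, 80.25971221923828) 523 [541.73760793 213.94223944  92.99950673]
ridge top z [542.43375809 215.20867416 128.38952362]
```

View pics/w6.png

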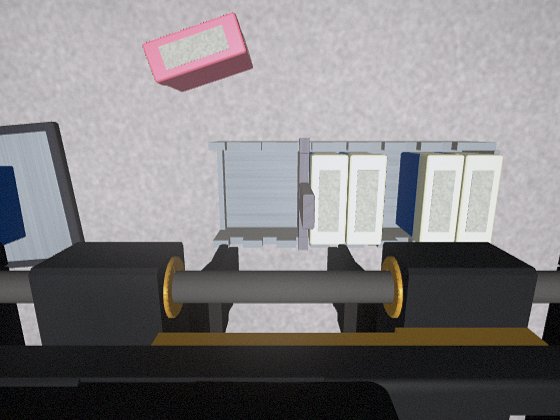

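The top view puts the placed box at (543,216) against the plate centre (543.4,213.3), with heights consistent. In the wrist view the tab is at (308,211) and all four boxes are standing. I'll descend on the tab.

apply_moves([
  [0.045, 0.003, 0.016, 0.02, 0],
  [0.045, 0, 0, 0.04, 0],
  [0.045, 0, 0, 0.025, 0],
  [0.045, 0, 0, 0, 0],
  [0.045, 0, 0, 0, 0],
])

```text
time_s: 10.8
ee_pos: [500.3, -116.3, 161.7]
tcp_rot: [-0.003, 0.996, -0.083, 0.013]
ft_force: [0.2, -0.5, 0.4]
grip_width: 0.517
```

```bash
python3 g.py 494.8 -133.6 98 -10.4
```

```text
t 10.8 pos [ 500.3 -116.3  161.7] yaw -9.53 tilt 1.54 w 44.95531923136973 F [ 0.2 -0.5  0.4]
tool shift now [-4.1 18.5 63.4] turn 0.87
shift after turn [-2.3 18.  63.7]
```

apply_moves([
  [0.045, -0.003, 0.008, 0, 0.5],
  [0.045, 0, 0.006, 0, 0],
  [0.045, 0, 0, 0, 0],
])

```text
time_s: 11.1
ee_pos: [496.4, -129.6, 165.2]
tcp_rot: [-0.003, 0.996, -0.087, 0.015]
ft_force: [0.1, -0.1, 0.1]
grip_width: 0.516
```

```bash
cat >> g.py <<'E'
T=tool(bot.sense());print("tool z tilt in rack axes deg",np.degrees(np.array([[.9836,-.1805],[.1805,.9836]])@T[:2,2]).round(2), bot.sense()["qpos"].round(3))
E
python3 g.py 494.8 -133.6 98 -10.4
```

```text
t 11.1 pos [ 496.4 -129.6  165.2] yaw -9.94 tilt 1.78 w 44.8750268598338 F [ 0.1 -0.1  0.1]
tool shift now [-2.9  4.8 67.1] turn 0.46
shift after turn [-0.9  4.2 67.2]
tool z tilt in rack axes deg [1.71 0.5 ] [ 0.632  0.14  -0.494  1.833  0.064  1.156 -1.625]
```

apply_moves([
  [0.045, -0.0025, 0.003, 0.02, 0.4],
  [0.045, 0, 0, 0.03, 0],
  [0.045, 0, 0, 0.008, 0],
  [0.045, 0, 0, 0, 0],
])

```text
time_s: 11.5
ee_pos: [497.7, -133.8, 109.8]
tcp_rot: [-0.002, 0.996, -0.091, 0.019]
ft_force: [-0.2, -0.4, -0.3]
grip_width: 0.52
```

```bash
python3 g.py 494.8 -133.6 98 -10.4
```

```text
t 11.5 pos [ 497.7 -133.8  109.8] yaw -10.48 tilt 2.15 w 45.21308991084877 F [-0.2 -0.4 -0.3]
tool shift now [-3.3  0.5 11.7] turn -0.08
shift after turn [-2.9  0.4 11.8]
tool z tilt in rack axes deg [2.11 0.42] [ 0.625  0.2   -0.487  1.895  0.101  1.035 -1.656]
```

apply_moves([
  [0.045, -0.003, 0.0005, 0.009, 0],
  [0.0, 0, 0, 0.002, 0],
  [0.0, 0, 0, 0, 0],
  [0.0, 0, 0, 0, 0],
  [0.0, 0, 0, 0, 0],
  [0.0, 0, 0, 0, 0],
  [0.0, 0, 0, 0, 0],
])

```text
time_s: 12.2
ee_pos: [497.0, -134.1, 102.0]
tcp_rot: [-0.001, 0.996, -0.091, 0.021]
ft_force: [0.9, -1.0, -2.4]
grip_width: 0.115
```

```bash
python3 g.py 494.8 -133.6 98 -10.4; python3 wr.py w7
```

```text
t 12.2 pos [ 497.  -134.1  102. ] yaw -10.48 tilt 2.43 w 9.983595842587238 F [ 0.9 -1.  -2.4]
tool shift now [-2.4 -0.1  3.9] turn -0.08
shift after turn [-2.3 -0.1  4. ]
tool z tilt in rack axes deg [2.4  0.38] [ 0.624  0.204 -0.487  1.908  0.106  1.013 -1.659]
t 12.2 pos [ 497.  -134.1  102. ] yaw -10.48 tilt 2.43 w 9.983595842587238 F [ 0.9 -1.  -2.4]
tool shift now [0. 0. 0.] turn -0.08
shift after turn [0. 0. 0.]
```

View pics/w7.png

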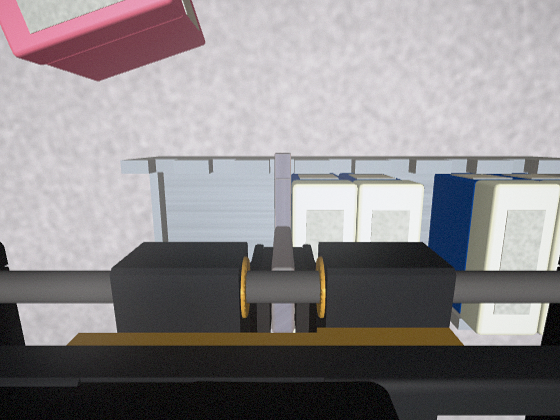

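The grip on the tab is good: 10 mm opening, tab at (283,280). I'll lift about 18 mm.

apply_moves([
  [0.0, 0, 0, -0.008, 0],
  [0.0, 0, 0, -0.008, 0],
  [0.0, 0, 0, 0, 0],
])

```text
time_s: 12.55
ee_pos: [495.9, -133.8, 119.0]
tcp_rot: [-0.002, 0.996, -0.091, 0.021]
ft_force: [0.6, 0.9, -2.0]
grip_width: 0.116
```

```bash
python3 g.py 490.5 -169.5 120 -10.4
```

```text
t 12.55 pos [ 495.9 -133.8  119. ] yaw -10.46 tilt 2.37 w 10.065600787698283 F [ 0.6  0.9 -2. ]
tool shift now [ 1.2 36.1 -1.2] turn -0.06
shift after turn [ 1.1 36.1 -1. ]
tool z tilt in rack axes deg [2.34 0.4 ] [ 0.63   0.182 -0.489  1.893  0.092  1.048 -1.648]
```

apply_moves([
  [0.0, 0, 0.009, 0, 0],
  [0.0, 0, 0.01, 0, 0],
  [0.0, 0, 0.01, 0, 0],
  [0.0, 0, 0, 0, 0],
])

```text
time_s: 12.95
ee_pos: [490.2, -164.5, 118.9]
tcp_rot: [-0.002, 0.996, -0.091, 0.021]
ft_force: [0.5, 1.0, -2.8]
grip_width: 0.113
```

```bash
python3 g.py 490 -169.6 120 -10.4
```

```text
t 12.95 pos [ 490.2 -164.5  118.9] yaw -10.45 tilt 2.39 w 9.874455964595478 F [ 0.5  1.  -2.8]
tool shift now [ 0.8  5.  -1.2] turn -0.05
shift after turn [ 0.7  5.1 -1.1]
tool z tilt in rack axes deg [2.35 0.44] [ 0.669  0.187 -0.465  1.885  0.086  1.049 -1.582]
```

apply_moves([
  [0.0, 0, 0.005, 0, 0],
  [0.0, 0, 0, 0, 0],
])

```text
time_s: 13.15
ee_pos: [489.0, -170.2, 118.5]
tcp_rot: [-0.002, 0.996, -0.091, 0.021]
ft_force: [0.2, 0.5, -2.3]
grip_width: 0.108
```

```bash
python3 g.py 490 -169.6 102 -10.4;  python3 wr.py w8; python3 an.py w8 | head -24
```

```text
t 13.15 pos [ 489.  -170.2  118.5] yaw -10.51 tilt 2.37 w 9.399906504288067 F [ 0.2  0.5 -2.3]
tool shift now [ 0.2 -0.7 16.5] turn -0.11
shift after turn [ 0.9 -0.8 16.5]
tool z tilt in rack axes deg [2.33 0.45] [ 0.677  0.189 -0.461  1.884  0.086  1.049 -1.571]
t 13.15 pos [ 489.  -170.2  118.5] yaw -10.51 tilt 2.37 w 9.399906504288067 F [ 0.2  0.5 -2.3]
tool shift now [0. 0. 0.] turn -0.11
shift after turn [0. 0. 0.]
lids px [388. 212.] n 13066 ray [ 495.9 -233.5] [111.9  49.4  79.6] z 87.4
tall px [283. 249.] n 419 ray [ 499.3 -172.5] [27.6  5.5 80.8] z 123.7
tab px [282. 256.] n 404 ray [ 500.4 -172.8] [27.6  3.8 79.6] z 133.5
walls px [ 90. 163.] n 400 ray [559.3 -58.3] [20.3  7.6 79.5] z 61.0
walls px [142. 163.] n 470 ray [553.3 -90.7] [23.6  8.2 81.1] z 61.1
walls px [197. 163.] n 460 ray [ 547.2 -125.5] [22.5  8.2 79.5] z 61.1
walls px [252. 163.] n 449 ray [ 540.8 -160.2] [21.2  8.2 79.5] z 61.3
walls px [308. 162.] n 442 ray [ 534.3 -195.1] [20.5  8.2 79.5] z 61.2
walls px [364. 162.] n 451 ray [ 528.2 -229.9] [22.3  7.6 79.5] z 61.1
walls px [419. 162.] n 474 ray [ 521.8 -264.7] [23.4  7.6 79.5] z 61.2
walls px [468. 162.] n 308 ray [ 516.2 -294.7] [15.6  7.5 79.5] z 61.1
walls px [367. 174.] n 72 ray [ 520.4 -231.7] [29.4  1.8 82.2] z 54.8
190 [8. 8. 7. 7. 6. 7. 8. 7. 7. 7. 8. 7.] [77. 87. 87. 87. 88. 87. 87. 88. 86. 87.]
198 [7. 6. 9. 9. 7. 7. 7. 6. 7. 7. 8. 7.] [76. 87. 87. 88. 88. 87. 87. 88. 87. 86.]
206 [8. 8. 8. 7. 7. 8. 7. 9. 7. 8. 7. 5.] [76. 87. 88. 87. 88. 88. 88. 88. 89. 87.]
214 [8. 6. 7. 7. 9. 6. 8. 7. 6. 7. 6. 8.] [76. 88. 87. 88. 88. 87. 87. 87. 87. 88.]
222 [7. 8. 6. 6. 9. 7. 8. 6. 6. 7. 7. 8.] [75. 87. 88. 88. 86. 88. 87. 88. 88. 88.]
230 [6. 7. 7. 7. 7. 7. 7. 8. 7. 7. 7. 8.] [83. 87. 87. 87. 87. 88. 88. 88. 88. 88.]
238 [7. 7. 7. 8. 6. 6. 8. 8. 8. 7. 8. 7.] [103.  87.  87.  86.  88.  87.  87.  88.  89.  88.]
```

View pics/w8.png

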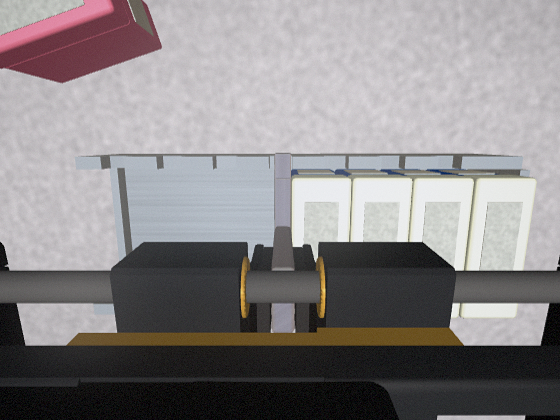

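```bash
cat > ear.py <<'E'
from h import *
import sys
a=np.load(sys.argv[1]+".npz");d=a["d"];V=a["view"];k=a["k"];lo,hi=float(sys.argv[2]),float(sys.argv[3])
W=cloud(d,V,k);Z=W[...,2]
X=np.array([.9836,-.1805]);Y=np.array([.1805,.9836])
m=np.zeros(d.shape,bool);m[140:245,265:300]=1;m&=(Z>lo)&(Z<hi)
q=W[m];print(rect(q),m.sum())
x=q[:,:2]@X;y=q[:,:2]@Y
for x0 in range(510,580,8):
    i=(x>=x0)&(x<x0+8)
    if i.sum()>5: print(x0,i.sum(),"s",np.percentile(y[i],[3,50,97]).round(1),"mid",((np.percentile(y[i],3)+np.percentile(y[i],97))/2).round(1),"z",np.median(q[i,2]).round(1))
E
python3 ear.py w8 68 84
```

```text
((520.56689453125, -178.54330444335938), 15.304102897644043, 45.73432540893555, 79.08866119384766) 1273
518 124 s [-83.9 -79.3 -74.6] mid -79.3 z 76.9
526 199 s [-83.9 -79.  -74.6] mid -79.3 z 76.7
534 211 s [-83.8 -79.6 -74.7] mid -79.3 z 76.7
542 223 s [-83.8 -79.  -74.1] mid -79.0 z 76.7
550 248 s [-87.3 -79.6 -74.2] mid -80.7 z 75.8
558 238 s [-83.8 -79.  -74.2] mid -79.0 z 75.7
566 30 s [-83.3 -79.  -74.8] mid -79.0 z 74.9
```

The ear centre is at s = -79.2 against the notch centre at -77.7, so I'll shift it back 1.5 mm and lower.

apply_moves([
  [0.0, 0, -0.0013, 0.003, 0],
  [0.0, 0, 0, 0.003, 0],
  [0.0, 0, 0, 0, 0],
])

```text
time_s: 13.5
ee_pos: [489.3, -168.4, 111.7]
tcp_rot: [-0.002, 0.996, -0.091, 0.02]
ft_force: [-0.3, 0.4, -2.6]
grip_width: 0.113
```

```bash
python3 g.py 490 -168.6 102 -10.4;  python3 wr.py w9; python3 ear.py w9 64 78
```

```text
t 13.5 pos [ 489.3 -168.4  111.7] yaw -10.46 tilt 2.33 w 9.865418315939532 F [-0.3  0.4 -2.6]
tool shift now [0.4 0.2 9.7] turn -0.06
shift after turn [0.8 0.1 9.7]
tool z tilt in rack axes deg [2.29 0.42] [ 0.672  0.197 -0.462  1.891  0.091  1.036 -1.578]
t 13.5 pos [ 489.3 -168.4  111.7] yaw -10.46 tilt 2.33 w 9.865418315939532 F [-0.3  0.4 -2.6]
tool shift now [0. 0. 0.] turn -0.06
shift after turn [0. 0. 0.]
((516.7518310546875, -175.73403930664062), 15.020990371704102, 54.129520416259766, 79.14775848388672) 1306
510 9 s [-83.8 -83.8 -83.7] mid -83.8 z 75.9
518 144 s [-83.8 -77.7 -72.7] mid -78.2 z 70.1
526 218 s [-83.8 -77.7 -72.8] mid -78.3 z 69.9
534 220 s [-83.8 -77.7 -72.8] mid -78.3 z 69.8
542 214 s [-81.9 -77.1 -72.8] mid -77.4 z 69.9
550 233 s [-84.9 -77.7 -72.2] mid -78.5 z 69.1
558 238 s [-81.9 -77.1 -72.3] mid -77.1 z 68.8
566 30 s [-81.3 -77.4 -73.4] mid -77.4 z 68.4
```

apply_moves([
  [0.0, 0, 0, 0.004, 0],
  [0.0, 0, 0, 0.003, 0],
  [0.0, 0, 0, 0, 0],
])

```text
time_s: 13.85
ee_pos: [489.7, -168.2, 104.3]
tcp_rot: [-0.002, 0.996, -0.091, 0.02]
ft_force: [-0.1, -0.3, -2.4]
grip_width: 0.109
```

```bash
python3 g.py 490 -168.6 102 -10.4;  python3 wr.py w10; python3 ear.py w10 54 72
```

```text
t 13.85 pos [ 489.7 -168.2  104.3] yaw -10.43 tilt 2.34 w 9.502072461475551 F [-0.1 -0.3 -2.4]
tool shift now [0.3 0.3 2.3] turn -0.03
shift after turn [0.4 0.3 2.3]
tool z tilt in rack axes deg [2.3  0.42] [ 0.67   0.207 -0.461  1.897  0.097  1.021 -1.583]
t 13.85 pos [ 489.7 -168.2  104.3] yaw -10.43 tilt 2.34 w 9.502072461475551 F [-0.1 -0.3 -2.4]
tool shift now [0. 0. 0.] turn -0.03
shift after turn [0. 0. 0.]
((521.691162109375, -174.23397827148438), 20.590309143066406, 45.91874694824219, 81.11520385742188) 1414
518 125 s [-81.8 -76.9 -72.5] mid -77.1 z 62.9
526 206 s [-81.7 -77.4 -72.5] mid -77.1 z 62.4
534 207 s [-81.7 -76.8 -72.6] mid -77.1 z 62.5
542 209 s [-81.7 -76.8 -72.6] mid -77.1 z 62.4
550 270 s [-86.1 -76.8 -68.4] mid -77.3 z 61.6
558 350 s [-86.7 -76.2 -66.9] mid -76.8 z 61.4
566 47 s [-81.4 -76.8 -72.7] mid -77.0 z 61.0
```

The ears are in the notches, with about 2 mm still to go. I'll lower the rest of the way.

apply_moves([
  [0.0, 0, 0, 0.0015, 0],
  [0.0, 0, 0, 0.001, 0],
  [0.0, 0, 0, 0.001, 0],
  [0.0, 0, 0, 0, 0],
])

```text
time_s: 14.3
ee_pos: [490.3, -168.4, 102.2]
tcp_rot: [-0.001, 0.996, -0.091, 0.021]
ft_force: [0.5, 0.5, -2.1]
grip_width: 0.113
```

```bash
python3 g.py 490 -168.6 102 -10.4;  python3 wr.py w11; python3 ear.py w11 54 72
```

```text
t 14.3 pos [ 490.3 -168.4  102.2] yaw -10.44 tilt 2.38 w 9.821368826480558 F [ 0.5  0.5 -2.1]
tool shift now [-0.2  0.3  0.2] turn -0.04
shift after turn [-0.2  0.3  0.2]
tool z tilt in rack axes deg [2.35 0.38] [ 0.669  0.21  -0.461  1.899  0.1    1.016 -1.585]
t 14.3 pos [ 490.3 -168.4  102.2] yaw -10.44 tilt 2.38 w 9.821368826480558 F [ 0.5  0.5 -2.1]
tool shift now [0. 0. 0.] turn -0.04
shift after turn [0. 0. 0.]
((522.2046508789062, -174.4849090576172), 20.4447078704834, 46.062843322753906, 81.27484893798828) 1427
518 127 s [-81.9 -77.5 -72.6] mid -77.2 z 61.2
526 206 s [-81.8 -76.9 -72.6] mid -77.2 z 60.5
534 208 s [-81.8 -77.2 -72.6] mid -77.2 z 60.3
542 208 s [-81.8 -77.2 -72.7] mid -77.2 z 60.4
550 258 s [-86.  -76.9 -69. ] mid -77.5 z 59.8
558 355 s [-87.  -76.3 -66.9] mid -76.9 z 59.8
566 65 s [-81.7 -76.9 -72.6] mid -77.1 z 59.0
```

apply_moves([
  [0.0, 0, 0, 0.001, 0],
  [0.02, 0, 0, 0, 0],
  [0.035, 0, 0, 0, 0],
  [0.035, 0, 0, 0, 0],
  [0.035, 0, 0, 0, 0],
])

```text
time_s: 14.85
ee_pos: [491.2, -168.7, 102.3]
tcp_rot: [-0.001, 0.996, -0.091, 0.022]
ft_force: [-0.3, -0.7, -0.0]
grip_width: 0.363
```

apply_moves([
  [0.035, 0, 0, -0.01, 0],
  [0.035, 0, 0, -0.02, 0],
  [0.035, 0, 0, -0.03, 0],
  [0.035, 0, 0, -0.04, 0],
  [0.035, 0, 0, -0.04, 0],
  [0.035, 0, 0, -0.02, 0],
  [0.035, 0, 0, 0, 0],
])

```text
time_s: 15.55
ee_pos: [483.2, -167.6, 271.7]
tcp_rot: [-0.001, 0.996, -0.09, 0.022]
ft_force: [0.5, -0.1, -0.3]
grip_width: 0.399
```

```bash
python3 wr.py w12; python3 an.py w12|head -22
python3 - <<'E'
from h import *
a=np.load("w12.npz");d=a["d"];V=a["view"];k=a["k"];W=cloud(d,V,k);Z=W[...,2]
X=np.array([.9836,-.1805]);Y=np.array([.1805,.9836])
xx=W[...,:2]@X-511;yy=W[...,:2]@Y+77.7
for x0 in range(-60,60,6):
    i=(xx>=x0)&(xx<x0+6)&(abs(yy)<5)&(Z>52)&(Z<75)
    if i.sum()>3:
        j=(xx>=x0)&(xx<x0+6)&(abs(yy)<12)&(Z>56)&(Z<64)
        print(x0,i.sum(),"z",np.median(Z[i]).round(1),"y",np.percentile(yy[j],[5,50,95]).round(1))
E
```

```text
t 15.55 pos [ 483.2 -167.6  271.7] yaw -10.37 tilt 2.51 w 34.72732852579273 F [ 0.5 -0.1 -0.3]
tool shift now [0. 0. 0.] turn 0.03
shift after turn [0. 0. 0.]
lids px [357. 198.] n 11197 ray [ 474.4 -243.7] [139.3  86.3  79.7] z 87.4
tab px [282. 208.] n 370 ray [ 487.9 -167.9] [ 9.8 29.1 79.5] z 133.9
walls px [283. 163.] n 373 ray [ 522.6 -174.4] [ 8.8 43.9 79.6] z 59.9
walls px [170. 149.] n 122 ray [559.9 -57.3] [18.4  6.3 79.6] z 61.0
walls px [201. 149.] n 145 ray [553.8 -90.5] [21.8  6.3 79.6] z 61.1
walls px [234. 149.] n 140 ray [ 547.5 -124.9] [20.6  6.3 79.6] z 61.2
walls px [267. 150.] n 151 ray [ 540.6 -160.2] [19.4  7.4 79.6] z 61.3
walls px [301. 150.] n 159 ray [ 534.1 -195.6] [20.5  7.4 79.7] z 61.4
walls px [333. 149.] n 159 ray [ 527.7 -230.4] [20.6  7.4 79.7] z 61.4
walls px [367. 150.] n 166 ray [ 521.3 -265.7] [21.8  7.4 79.7] z 61.3
walls px [410. 150.] n 335 ray [ 512.7 -311. ] [44.5 13.1 71.1] z 61.5
walls px [283. 236.] n 204 ray [ 442.9 -159.8] [ 9.1 25.7 79.7] z 59.4
walls px [236. 239.] n 152 ray [ 449.  -106.8] [20.7  9.4 79.7] z 60.7
walls px [176. 239.
[... 400 characters left out ...]
87. 88. 87.]
198 [7. 8. 7. 8. 7. 8. 7. 7. 8. 8. 7. 8.] [86. 87. 89. 88. 87. 90. 88. 88. 87. 88.]
206 [8. 7. 7. 9. 6. 8. 7. 8. 7. 7. 8. 8.] [87. 87. 86. 88. 89. 88. 87. 88. 87. 87.]
214 [ 8.  7.  8. nan  8.  8.  6.  7.  7.  7.  7.  8.] [87. 88. 88. 87. 87. 88. 87. 86. 88. 87.]
-60 38 z 59.1 y [-9.9  0.4 10.7]
-54 45 z 59.1 y [-8.7  2.7 11.8]
-48 43 z 59.5 y [-4.1  0.4  5. ]
-42 45 z 60.0 y [-4.1  0.5  5. ]
-36 17 z 59.8 y [-4.1  0.5  5. ]
12 54 z 60.1 y [-3.9  0.5  4.9]
18 44 z 60.1 y [-3.9  0.5  4.9]
24 54 z 60.2 y [-3.8  0.5  4.9]
30 45 z 60.1 y [-3.8  0.5  4.9]
36 54 z 60.4 y [-3.8  0.5  4.9]
42 53 z 59.5 y [-9.8  0.5  9.8]
48 46 z 59.5 y [-11.2   0.5  11.3]
54 27 z 59.1 y [-3.8  0.6  4.9]
```

View pics/w12.png

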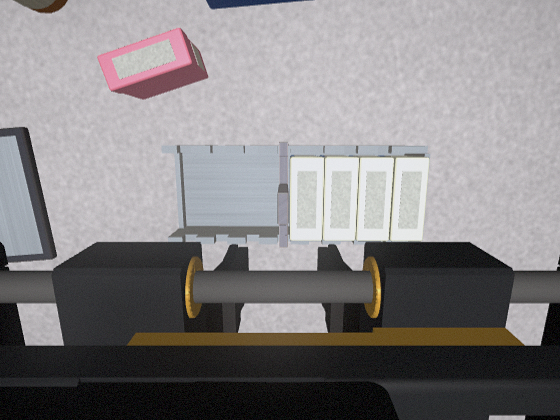

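The stop is level at both ends (about 59–60 mm), square, and one notch nearer the row. The four boxes are together at (290–428, 155–240). I'll take one last top-view check, then hand in.

```bash
python3 - <<'E'
from rig import bot
from h import *
c=bot.get_calibration("top");p,d=bot.grab_frame("top");k=[c["fx"],c["fy"],c["cx"],c["cy"]]
W=cloud(d,c["view"],k)
m=np.zeros(d.shape,bool);m[195:285,175:255]=1;m&=(W[...,2]>85)
print("gripbox",rect(W[m]))
for nm,(x0,x1,y0,y1) in dict(pink=(298,342,185,212),tube=(340,400,120,190),bottle=(255,292,130,172),lid=(92,158,215,282)).items():
    q=W[y0:y1,x0:x1].reshape(-1,3);q=q[q[:,2]>15];print(nm,rect(q))
print(bot.job_done())
E
```

```text
gripbox ((543.118896484375, 216.16310119628906), 35.5131950378418, 87.67552185058594, 80.09696197509766)
pink ((648.4921264648438, -56.53688430786133), 35.48272705078125, 88.56500244140625, 6.809293746948242)
tube ((767.1076049804688, -190.49948120117188), 132.16754150390625, 131.28561401367188, 84.37416076660156)
bottle ((768.5377807617188, 62.87566375732422), 62.67770004272461, 62.51483917236328, 32.22224426269531)
lid ((522.1984252929688, 448.5266418457031), 121.78067779541016, 119.93335723876953, 81.73151397705078)
the job is handed in; nothing more can be done
None
```

I moved the ridged box, third in the row, out of the rack and stood it on the cooling plate. I then moved the stop one notch towards the row. The job was handed in at about 15.6 s; no verdict is reported.

What the last checks showed:
- **Ridged box:** it stands upright about 3 mm from the plate's centre.
- **Stop:** it is centred in its new notches to about 0.5 mm and square. Its top is level end to end at about 60 mm, which is its seated height.
- **Plain boxes:** all four stand together with lids at 87 mm, between the end wall and the stop.
- **Other things:** the tube box, bottle, lid and pink box have not moved by more than about 1 mm, and the gripper is clear of everything.

One thing was off: the tool drifted to about 2.5° of tilt over the run. It barely changed while the stop was held and did not affect how it seated.

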